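Close the binding strip of a booklet with one stroke

ROBOT

A 6-joint arm with a two-finger parallel gripper is mounted at the origin on the work surface. World frame = base frame: x ahead of the robot, y to its left, z up, the work surface at z = 0. Lengths are in m, angles in rad, forces in N, time in s.
With the tool pointing down it reaches from about 0.275 to 0.75 m from the base axis. Payload 10.2 kg.
Tool frame: the origin (TCP) lies between the finger pads, 19 mm behind the fingertips; this is the grasp point; z points along the fingers, y is the line along which they close (so a half turn about z gives the same grasp; the last joint's range is limited). The gripper opens to 88 mm and grips with 3 to 60 N. Pads are 18 mm wide; open, the fingers measure 123 mm over their backs; the gripper's body (75 mm by 187 mm) begins 45 mm behind the grasp point.
Start: joints at [0.999, 0.313, 1.498, -0, 1.331, -0.223], TCP at [0.179, 0.493, 0.257] pointing down, gripper open.
Joint ranges: [-2.94, 2.94], [-0.97, 2.17], [0.19, 2.56], [-1.23, 4.37], [0.02, 3.11], [-2.88, 2.88]. Speed limits (rad/s): [2.39, 2.39, 3.01, 3.14, 3.14, 3.14].

INTERFACE

Orientations are given as a 3x3 rotation matrix whose columns are the frame's x, y, z axes.
In Python, from plant import r, vision gives the robot as it stands.
- The arm moves only by the tool step_arm, never from a script. Its argument "steps" is a list of rows, each a list of 3 entries, a list of its own where there are three numbers: the finger opening in mm, from 0 to 88.1, then the shift along the tool's x, y, z in mm, then the turn, a rotation vector about the tool's x, y, z in degrees. In form: [[hand, [x, y, z], [rx, ry, rz]], ...]. A call has 1 to 5 rows; each row is the pose to reach, as a shift and turn from the pose commanded when the call began, along the tool's axes at that moment; what a row does not reach only later rows make up. A row lasts 1/10 s, in which the tool goes at most 50 mm and 8.59 degrees, less where a joint would pass 70% of its speed; a pose out of reach is approached as far as the arm can. A call with a gripper value outside its range is refused whole. The fingers move at their own pace and stop on an object; the grip force is fixed at half the most. Time passes only in rows, so rows that repeat a pose let the fingers close. It gives the time, the measured TCP pose, the force, the opening and the grip force at its end, in the units of the state.
- r.observe(): the state, without advancing time (a new reading comes with each control period).
- vision.grab_frame(name): name is "side" or "top"; returns a dict with "frame" (480x640x3 uint8, blue, green, red), "intrinsics" (3x3 intrinsics, pixels), "eye" and "attitude" of the camera in the world. Camera axes: x right, y up, looking along -z (the intrinsics and any distortion apply to the point x, -y, -z); pixel columns grow to the right and rows downward; lengths in m; the calibration is good to about 2 mm. A picture is of the moment at which its call begins. There is no depth.
- r.finish_job(): hands the job in; it is judged then, once.
The state is a dict: "time_s": time; "qpos": joint angles; "dq": joint speeds; "effort": joint torques, N m; "tool_pos": TCP position; "tool_rot": TCP orientation; "contact_force": force on the tool from outside, world axes, zero at the start; "ft_torque": the same for the moment, N m; "width": finger opening in m; "gripper_force": force on a finger pad.
Only numpy, scipy, OpenCV 4.12 (cv2) and the standard library are available. Lean on these libraries where they do the work, as an engineer would, in place of code of your own. Each camera call takes 0.05 s, during which the arm holds its last target. There are 200 camera calls.

TASK

The four blue clasps on this booklet's binding strip are still standing up. Put a fingertip on the red end of the strip and stroke gently along to the white end in one go, without lifting away on the way, so that each clasp in turn is pressed in flush with the strip; then take the hand away. Do not pick up, tip or shove the booklet, and leave the bottle, the tape roll and the bone folder where they are.

Things in the scene. Friction and masses are not known exactly. Their poses are not given: they have to be found in the camera images.
- booklet: Loose booklet, about 0.9 kg, 30 mm thick, cream cover, brown picture. Origin: underside, below the middle of the grey binding strip; z up, y along the strip from red to white end, x across the cover. Covers span x -17 to 133 mm, y -112 to 112 mm. Strip on top: 28 mm wide (x), 216 mm long, centred at x = 0, upper face 33 mm above the origin; holds 4 clasps.
- red_end (a point): Middle of the red, flat, 16 mm long end patch of the binding strip, on its upper face (33 mm above the booklet's underside). The row of clasps starts 8 mm from it.
- white_end (a point): Middle of the white, flat, 16 mm long end patch of the strip, on its upper face, 200 mm from the red one.
- clasp0 (a joint): How far clasp 0 (counted from 0 at the red end) is pressed into the strip, m: 0 fully raised (flat top 7 mm above the strip), 0.007 fully home, top flush with the strip. About 2 N pushes it down; it has no spring and stays where it is left. It starts 0 to 1.5 mm down.
- clasp0_top (a point): Middle of the flat top of blue clasp 0; moves with it. Clasp: 20 mm across the strip, 45 mm along it: a 14 mm flat top with a 15.5 mm ramp down to the strip (24 degrees) at either end: a fingertip sliding along at strip level rides onto it and presses it in. Clasps are 46 mm apart, centre to centre.
- clasp1 (a joint): How far clasp 1 (counted from 0 at the red end) is pressed into the strip, m: 0 fully raised (flat top 7 mm above the strip), 0.007 fully home, top flush with the strip. About 2 N pushes it down; it has no spring and stays where it is left. It starts 0 to 1.5 mm down.
- clasp1_top (a point): Middle of the flat top of blue clasp 1; moves with it. Clasp: 20 mm across the strip, 45 mm along it: a 14 mm flat top with a 15.5 mm ramp down to the strip (24 degrees) at either end: a fingertip sliding along at strip level rides onto it and presses it in. Clasps are 46 mm apart, centre to centre.
- clasp2 (a joint): How far clasp 2 (counted from 0 at the red end) is pressed into the strip, m: 0 fully raised (flat top 7 mm above the strip), 0.007 fully home, top flush with the strip. About 2 N pushes it down; it has no spring and stays where it is left. It starts 0 to 1.5 mm down.
- clasp2_top (a point): Middle of the flat top of blue clasp 2; moves with it. Clasp: 20 mm across the strip, 45 mm along it: a 14 mm flat top with a 15.5 mm ramp down to the strip (24 degrees) at either end: a fingertip sliding along at strip level rides onto it and presses it in. Clasps are 46 mm apart, centre to centre.
- clasp3 (a joint): How far clasp 3 (counted from 0 at the red end) is pressed into the strip, m: 0 fully raised (flat top 7 mm above the strip), 0.007 fully home, top flush with the strip. About 2 N pushes it down; it has no spring and stays where it is left. It starts 0 to 1.5 mm down.
- clasp3_top (a point): Middle of the flat top of blue clasp 3; moves with it. Clasp: 20 mm across the strip, 45 mm along it: a 14 mm flat top with a 15.5 mm ramp down to the strip (24 degrees) at either end: a fingertip sliding along at strip level rides onto it and presses it in. Clasps are 46 mm apart, centre to centre.
- bottle: Small amber glass bottle with white cap, 38 mm diameter, 75 mm high, standing loose on the bench beside the bound edge. Origin: centre of its underside. To be left alone.
- tape_roll: Orange roll of tape lying flat, 68 mm outer diameter, 22 mm high, loose on the bench beside the bound edge. Origin: centre of its underside. To be left alone.
- bone_folder: White flat bone folder (creasing tool), 22 x 130 x 6 mm, its length along its y, lying loose on the booklet's cover beside the strip. Origin: centre of its underside. To be left alone.

How it is judged:
By the outcome, as a careful person would: the job done as asked, in the order asked, and still so for the second after the job is handed in, with the robot touching nothing.
It also fails if it takes over 32 s, if anything falls off the work surface, if the arm or the gripper's body presses on something with over 40 N, if the wrist force passes 120 N, or if a joint passes its speed limit or range.

## Working session

There is one attempt and no reset: what is moved stays moved. The work goes in short steps, Python scripts to look and compute and a tool call to move; the robot and the scene stay as the last step left them, time stands still between calls to the robot, and variables do not carry over. Pictures are saved under pics/ and viewed, at most 10 in all, crops included, and the job is handed in when it is done.

Besides the shell and the picture viewer there is one more tool, called after "Emit:" as a command line: name --argument value ..., lists and objects as JSON in quotes. step_arm: Moves the arm, as the interface text tells. Its arguments: {"type":"object","properties":{"steps":{"type":"array","items":{"type":"array"}}},"required":["steps"]}

```bash
mkdir -p pics; cat > h.py <<'E'
import numpy as np, cv2
from plant import r, vision
def grab(n,fn=None):
    d=vision.grab_frame(n)
    if fn: cv2.imwrite(fn,d["frame"])
    return d
def ray(d,u,v):
    K=np.array(d["intrinsics"]);p=np.linalg.solve(K,[u,v,1.]);
    return np.array(d["eye"]),np.array(d["attitude"])@np.array([p[0],-p[1],-p[2]])
def onplane(d,u,v,z):
    e,w=ray(d,u,v);return e+w*(z-e[2])/w[2]
E
python3 - <<'E'
from h import *
for n in("top","side"):
    d=grab(n,f"pics/{n}0.png");print(n,[k for k in d],np.round(d["eye"],3),np.round(d["attitude"],3).tolist(),d["intrinsics"])
s=r.observe();print(s)
E
```

```text
top ['frame', 'intrinsics', 'eye', 'attitude'] [0.496 0.04  0.72 ] [[0.023, 0.993, -0.115], [-1.0, 0.023, -0.002], [0.0, 0.115, 0.993]] [[470.60230442   0.         322.54154067]
 [  0.         470.60230442 234.16529698]
 [  0.           0.           1.        ]]
side ['frame', 'intrinsics', 'eye', 'attitude'] [0.553 0.575 0.408] [[-1.0, -0.002, -0.028], [-0.022, -0.56, 0.828], [-0.018, 0.828, 0.56]] [[447.82542395   0.         313.27450073]
 [  0.         447.82542395 235.938907  ]
 [  0.           0.           1.        ]]
{'time_s': 0.1, 'qpos': array([ 9.98597125e-01,  3.13392481e-01,  1.49833032e+00,  1.01031490e-05,
        1.33102095e+00, -2.23431301e-01]), 'dq': array([ 8.51235703e-04, -1.16355423e-03, -8.09579692e-04, -1.22660560e-03,
       -6.05165633e-05,  6.90456205e-04]), 'effort': array([ 1.58943072e-03, -4.02814972e+01, -2.52648318e+01,  6.95482269e-02,
        3.42247146e-02, -5.89731690e-05]), 'tool_pos': array([0.17933077, 0.49321619, 0.25693068]), 'tool_rot': array([[-9.39793579e-01,  3.41742053e-01, -6.31548620e-04],
       [ 3.41742534e-01,  9.39793123e-01, -9.62425830e-04],
       [ 2.64623671e-04, -1.12030864e-03, -9.99999337e-01]]), 'contact_force': array([-0.19638278, -0.80502625, -0.09636283]), 'ft_torque': array([-0.02807737, -0.0294407 ,  0.02854535]), 'gripper_force': 0.0, 'width': 0.0882170591523285}
```

View pics/top0.png

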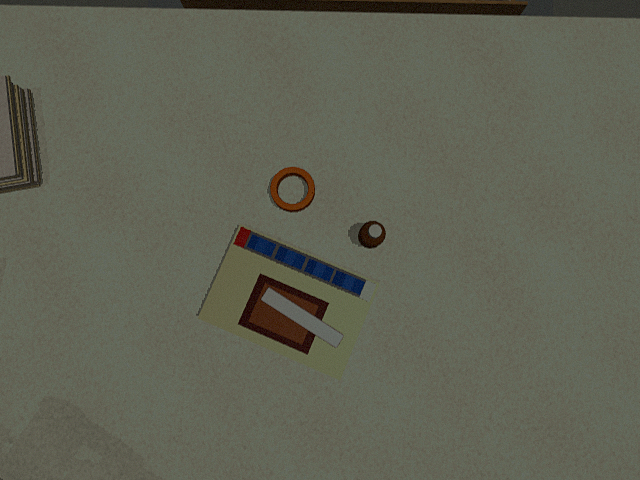

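View pics/side0.png

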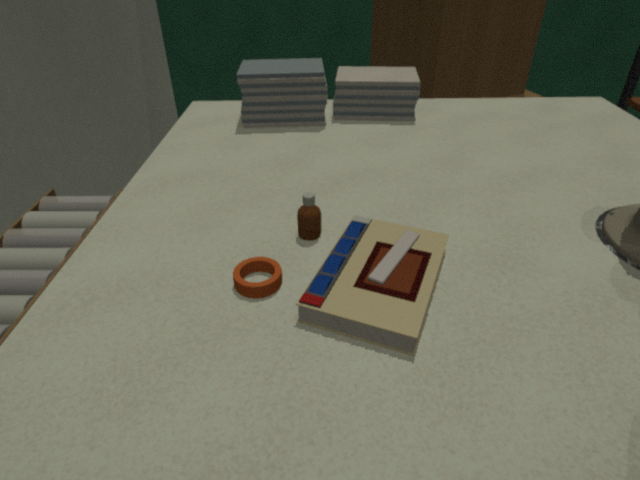

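The top view shows the red end at about (243,238) and the strip running to (362,290). The tape roll is at (292,189), the bottle at (372,234) and the bone folder around (302,317), all clear of the strip. The side view agrees.

```bash
python3 - <<'E'
from h import *
def blobs(m,amin=25):
    n,l,s,c=cv2.connectedComponentsWithStats(m.astype(np.uint8)*255)
    return [(c[i],s[i,4],(l==i)) for i in range(1,n) if s[i,4]>=amin]
for n in("top","side"):
    d=grab(n);f=d["frame"];h=cv2.cvtColor(f,cv2.COLOR_BGR2HSV);H,S,V=[h[...,i].astype(int) for i in range(3)]
    red=((H<5)|(H>175))&(S>190)&(V>110)
    blue=(H>100)&(H<130)&(S>130)&(V>60)
    orange=(H>=5)&(H<15)&(S>180)&(V>120)
    print(n)
    for nm,m,z in(("red",red,.033),("blue",blue,.037),("orange",orange,.022)):
        m[:150]=False
        for c,a,_ in blobs(m): print(nm,np.round(c,1),a,np.round(onplane(d,*c,z)*1e3,1))
    P=np.argwhere(blue)
    if n=="side": 
        m=(V>100)
    if n=="top":
        print("strip axis via blue",cv2.minAreaRect(P[P[:,0]>150][:,::-1].astype(np.float32)))
        for u,v in((375,230),(372,236),(265,291),(341,341),(237,228),(366,281),(361,296)): print(u,v,np.round(onplane(d,u,v,.033 if u!=375 else .075)*1e3,1))
E
python3 -c "
import cv2
f=cv2.imread('pics/top0.png')[215:385,190:400];cv2.imwrite('pics/c.png',cv2.convertScaleAbs(cv2.resize(f,None,fx=3.5,fy=3.5,interpolation=2),alpha=1.6))"
```

```text
top
blue [262.1 245.4] 307 [556.5 129.2  37. ]
blue [290.8 257.8] 347 [539.5  87.   37. ]
blue [319.7 270. ] 323 [522.7  44.6  37. ]
blue [349.2 282.4] 351 [505.8   1.5  37. ]
strip axis via blue ((305.57757568359375, 263.8190002441406), (121.98368072509766, 13.91848373413086), 23.198591232299805)
375 230 [578.1 -30.8  75. ]
372 236 [574.5 -31.1  33. ]
265 291 [490.7 123.1  33. ]
341 341 [422.1  11.6  33. ]
237 228 [581.7 167.7  33. ]
366 281 [508.5 -23.1  33. ]
361 296 [486.7 -16.1  33. ]
side
blue [354.  229.2] 198 [511.    9.2  37. ]
blue [344.1 245.5] 211 [527.4  51.6  37. ]
blue [332.5 263.6] 266 [544.5  94.   37. ]
blue [319.9 283.9] 293 [561.2 136.3  37. ]
orange [256.7 272.6] 317 [648.7  94.7  22. ]
```

View pics/c.png

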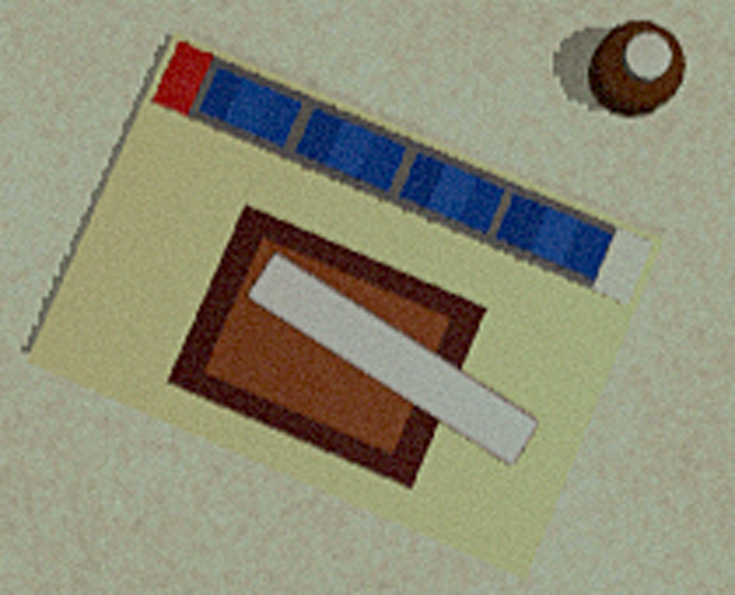

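The crop shows the strip from the red patch at its upper left to the white patch at its lower right. The folder is well inside the cover and the bottle is off to the right. The two views disagree by about 7 mm, so I'll hover and calibrate against the fingertips.

Emit:
step_arm --steps '[[0,[-45,-16,0],[0,0,8]],[0,[-90,-33,0],[0,0,16]],[0,[-135,-50,0],[0,0,24]],[0,[-180,-66,0],[0,0,32]],[0,[-225,-83,0],[0,0,40]]]'

```text
time_s: 0.7
tool_pos: [0.3637, 0.337, 0.2574]
tool_rot: [[-0.495, 0.869, 0.0], [0.869, 0.495, 0.0], [0.0, 0.0, -1.0]]
contact_force: [1.6, 0.7, 0.6]
width: 0.05
gripper_force: 0.0
```

```bash
cat > go.py <<'E'
import sys;from h import *;from scipy.spatial.transform import Rotation as Ro
C=np.array([533.5,69.2]);a=np.array([-.368,-.930])
def delta(tgt,yaw=68.4,s=None):
    s=s or r.observe();R=np.array(s["tool_rot"]);y=np.deg2rad(yaw)
    G=np.array([[np.cos(y),np.sin(y),0],[np.sin(y),-np.cos(y),0],[0,0,-1]])
    return np.round(R.T@(np.array(tgt)-1e3*np.array(s["tool_pos"])),1),np.round(np.rad2deg(Ro.from_matrix(R.T@G).as_rotvec()),2)
E
python3 -c "
from go import *;print(delta([*(C-105*a),110]),r.observe()['tool_pos'],r.observe()['width'])"
```

```text
(array([-251.1,   96.8,  147.4]), array([ 0.  , -0.  , 51.29])) [0.36368776 0.33701549 0.25744606] 0.050042295813331306
```

Emit:
step_arm --steps '[[0,[-40,16,0],[0,0,8]],[0,[-80,31,0],[0,0,16]],[0,[-120,46,10],[0,0,24]],[0,[-160,62,20],[0,0,32]],[0,[-200,77,30],[0,0,40]]]'

```text
time_s: 1.2
tool_pos: [0.5304, 0.2025, 0.2269]
tool_rot: [[0.179, 0.984, -0.0], [0.984, -0.179, 0.0], [0.0, -0.0, -1.0]]
contact_force: [-0.3, 1.0, 0.7]
width: 0.0103
gripper_force: 0.0
```

```bash
python3 -c "
from go import *;print(delta([*(C-105*a),110]),r.observe()['tool_pos'],r.observe()['width'])"
```

```text
(array([-27.6,  47.4, 116.9]), array([-1.000e-02, -0.000e+00,  1.127e+01])) [0.53044758 0.2024587  0.2269234 ] 0.01030826352438216
```

Emit:
step_arm --steps '[[0,[-10,16,30],[0,0,4]],[0,[-20,32,60],[0,0,8]],[0,[-27.5,47.5,90],[0,0,11.3]],[0,[-27.5,47.5,117],[0,0,11.3]],[0,[-27.5,47.5,117],[0,0,11.3]]]'

```text
time_s: 1.7
tool_pos: [0.5696, 0.1679, 0.1068]
tool_rot: [[0.364, 0.932, -0.007], [0.932, -0.364, -0.001], [-0.003, -0.007, -1.0]]
contact_force: [-1.5, -0.4, -0.4]
width: 0.0002
gripper_force: 0.0
```

```bash
python3 - <<'E'
from go import *
s=r.observe();print(s['tool_pos'],s['width'],s['contact_force'],delta([*(C-105*a),110]))
R=np.array(s["tool_rot"]);t=np.array(s["tool_pos"])
for n in("top","side"):
    d=grab(n);f=cv2.convertScaleAbs(d["frame"],alpha=1.6)
    A=np.array(d["attitude"]);K=np.array(d["intrinsics"])
    pr=lambda p:(lambda c:(K@np.array([c[0],-c[1],-c[2]])/-c[2])[:2])(A.T@(p-np.array(d["eye"])))
    c=pr(t).astype(int);x0,y0=c[0]-60,c[1]-60
    im=cv2.resize(f[y0:y0+150,x0:x0+200],None,fx=4,fy=4,interpolation=2)
    for sx in(-9,9):
        for sy in(-17.5,17.5):
            p=pr(t+R@np.array([sx,sy,19])/1e3);print(n,sx,sy,p.round(1));cv2.circle(im,tuple(((p-[x0,y0])*4+2).astype(int)),2,(0,255,0),-1)
    print(x0,y0);cv2.imwrite(f"pics/hov_{n}.png",im)
E
```

```text
[0.56961629 0.16794888 0.10676875] 0.00024537828321392994 [-1.53855924 -0.42295407 -0.35783609] (array([-0.1,  2.7, -3.2]), array([-0.37,  0.19,  0.28]))
top -9 -17.5 [229.9 246.2]
top -9 17.5 [240.4 222.5]
top 9 -17.5 [217.8 241.1]
top 9 17.5 [228.3 217.5]
166 169
side -9 -17.5 [329.  266.7]
side -9 17.5 [301.3 260.2]
side 9 -17.5 [323.3 275.9]
side 9 17.5 [295.  269.1]
251 194
```

View pics/hov_top.png

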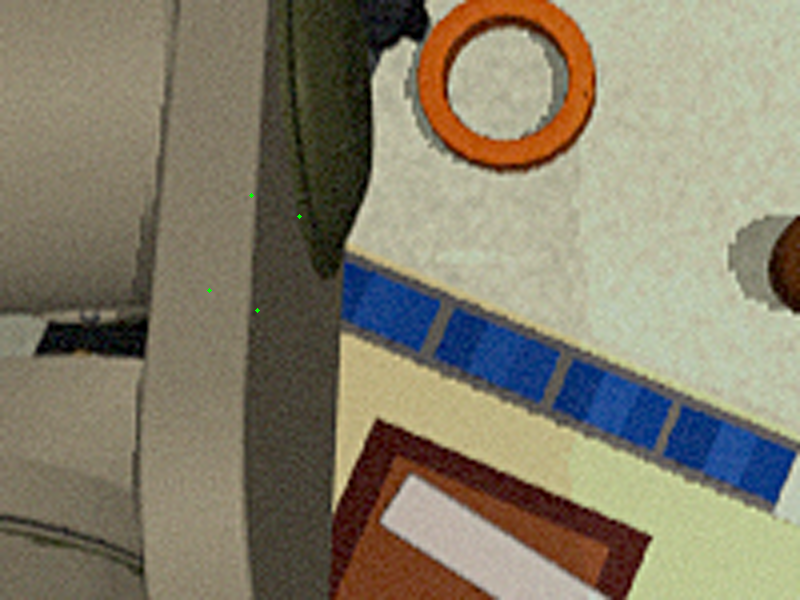

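View pics/hov_side.png

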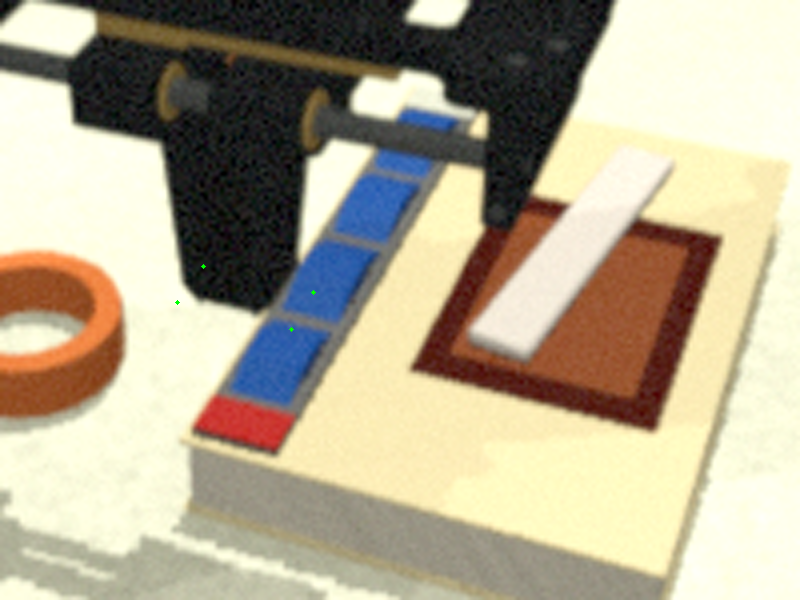

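The hover views show that the fingertips, at about (230,303) in the side crop, fall within 3 px of the prediction. The red patch is at (243,424) in that crop. The arm hides the tips in the top view. I'll go lower and use the side view for relative alignment.

Emit:
step_arm --steps '[[0,[0,0,15],[0,0,0]],[0,[0,0,30],[0,0,0]],[0,[0,0,40],[0,0,0]],[0,[0,0,40],[0,0,0]],[0,[0,0,40],[0,0,0]]]'

```text
time_s: 2.3
tool_pos: [0.5717, 0.1687, 0.0716]
tool_rot: [[0.363, 0.932, 0.002], [0.932, -0.363, 0.0], [0.001, 0.001, -1.0]]
contact_force: [0.4, 0.2, -0.3]
width: 0.0004
gripper_force: 0.0
```

```bash
python3 - <<'E'
from go import *
n="side";d=grab(n)
s=r.observe();print(s['time_s'],s['tool_pos'],s['contact_force'],delta([*(C-105*a),70]))
R=np.array(s["tool_rot"]);t=np.array(s["tool_pos"])
f=cv2.convertScaleAbs(d["frame"],alpha=2.2)
A=np.array(d["attitude"]);K=np.array(d["intrinsics"])
pr=lambda p:(lambda c:(K@np.array([c[0],-c[1],-c[2]])/-c[2])[:2])(A.T@(p-np.array(d["eye"])))
x0,y0=265,225
im=cv2.resize(f[y0:y0+100,x0:x0+130],None,fx=6,fy=6,interpolation=2)
for sx in(-9,9):
  for sy in(-17.5,17.5):
    for z in (19,(t[2]-.033)*1e3):
      p=pr(t+R@np.array([sx,sy,z])/1e3);cv2.circle(im,tuple(((p-[x0,y0])*6+3).astype(int)),2,(0,255,0) if z==19 else (255,0,255),-1)
cv2.imwrite(f"pics/low_side.png",im)
E
```

```text
2.35 [0.57177955 0.16867486 0.0716182 ] [ 0.03741083 -0.1471733  -0.00183265] (array([-1.6,  1. ,  1.6]), array([ 0.09, -0.05,  0.33]))
```

View pics/low_side.png

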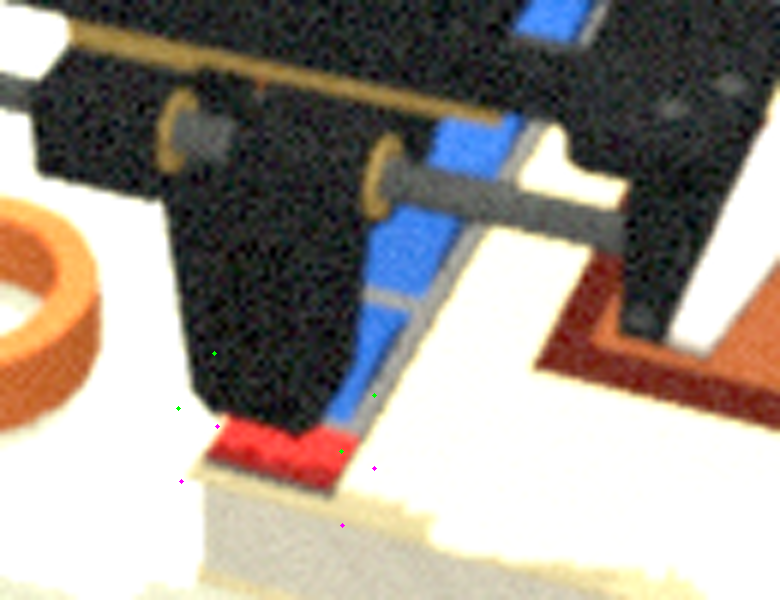

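The low view shows the chamfered tip's lower edge running from (215,413) to (310,435), within 1 px of the prediction. It is above the red patch, whose centre is about (283,452). I'll take the red patch position from the earlier side and top frames.

```bash
python3 - <<'E'
from go import *
s=r.observe();t=np.array(s["tool_pos"])*1e3;R=np.array(s["tool_rot"])
for n in("side","top"):
    d=grab(n);f=cv2.imread(f"pics/{n}0.png").astype(int);B,G,Rr=f[...,0],f[...,1],f[...,2]
    m=((Rr>80)&(G<35)&(B<45)).astype(np.uint8)
    k,l,st,c=cv2.connectedComponentsWithStats(m);i=max((i for i in range(1,k) if (abs(c[i]-([313,300] if n=="side" else [243,238])).max()<12)),key=lambda i:st[i,4])
    p=onplane(d,*c[i],.033)*1e3
    rect=cv2.minAreaRect(np.argwhere(l==i)[:,::-1].astype(np.float32))
    print(n,c[i],st[i,4],rect,p,"tool-frame shift",(R.T@(p-t)).round(1))
    b=(B>G+25)&(B>Rr+25);b[:200]=0;P=np.argwhere(b)[:,::-1].astype(np.float32)
    w=np.array([onplane(d,*q,.037)[:2] for q in P]);vx=cv2.fitLine(w.astype(np.float32)*1e3,cv2.DIST_L2,0,.01,.01).ravel();print("yaw",np.rad2deg(np.arctan2(vx[1],vx[0])),vx)
    # project strip-plane distance from red centre to extreme blue along axis
    ax=vx[:2]*np.sign(vx[1]);e=(w*1e3-p[:2])@ax;print(np.percentile(e,[1,99]), "lateral",(((w*1e3-p[:2])@[ax[1],-ax[0]]).mean()))
E
```

```text
side [311.82941176 299.31176471] 170 ((311.9192199707031, 299.2961730957031), (21.22480010986328, 8.682873725891113), 15.255120277404785) [570.93894628 160.91510251  33.        ] tool-frame shift [-7.6  2.  38.6]
yaw 68.553024 [3.6564001e-01 9.3075633e-01 5.3911737e+02 8.0285118e+01]
[-181.95135142   -9.5336158 ] lateral -0.1365645045700715
top [241.70108696 236.83695652] 184 ((241.80001831054688, 236.90000915527344), (10.28591251373291, 17.88854217529297), 26.56505012512207) [568.81763132 160.22989888  33.        ] tool-frame shift [-9.   0.2 38.6]
yaw 68.323944 [3.693584e-01 9.292870e-01 5.307453e+02 6.473205e+01]
[-189.00391933  -14.58775326] lateral -0.1071946984565022
```

Emit:
step_arm --steps '[[0,[-5.5,1.5,0],[0,0,0.3]],[0,[-5.5,1.5,5],[0,0,0.3]],[0,[-5.5,1.5,10],[0,0,0.3]],[0,[-5.5,1.5,14],[0,0,0.3]],[0,[-5.5,1.5,14],[0,0,0.3]]]'

```text
time_s: 2.95
tool_pos: [0.5703, 0.1629, 0.0556]
tool_rot: [[0.368, 0.93, -0.001], [0.93, -0.368, -0.0], [-0.001, -0.001, -1.0]]
contact_force: [-0.0, 0.5, 0.8]
width: 0.0006
gripper_force: 0.0
```

```bash
cat >> go.py <<'E'
RED=np.array([570.1,160.7]);AX=-np.array([np.cos(np.deg2rad(68.45)),np.sin(np.deg2rad(68.45))])
def st():
    s=r.observe();p=np.array(s["tool_pos"])*1e3
    v=p[:2]-RED
    print(round(s["time_s"],2),"along",(v@AX).round(1),"lat(+x side)",(v@[-AX[1],AX[0]]).round(2),"tip z",(p[2]-19).round(2),"F",np.round(s["contact_force"],1),delta([*(RED+200*AX),52],68.45,s))
E
python3 -c "
from go import *;st()"
```

```text
2.95 along -2.1 lat(+x side) -0.63 tip z 36.56 F [-0.   0.5  0.8] (array([-202.1,    0.7,    3.7]), array([-0.07,  0.04, -0.03]))
```

Emit:
step_arm --steps '[[0,[0,0.5,1],[0,0,0]],[0,[0,0.5,2],[0,0,0]],[0,[0,0.5,2.5],[0,0,0]],[0,[0,0.5,2.5],[0,0,0]],[0,[0,0.5,2.5],[0,0,0]]]'

```text
time_s: 3.45
tool_pos: [0.5712, 0.1627, 0.054]
tool_rot: [[0.368, 0.93, 0.0], [0.93, -0.368, 0.0], [0.0, 0.0, -1.0]]
contact_force: [-0.1, 0.2, -0.2]
width: 0.0001
gripper_force: 0.0
```

```bash
python3 -c "
from go import *;st()"
```

```text
3.45 along -2.2 lat(+x side) 0.27 tip z 35.01 F [-0.1  0.2 -0.2] (array([-2.022e+02, -1.000e-01,  2.000e+00]), array([ 0.01, -0.01, -0.04]))
```

Emit:
step_arm --steps '[[0,[0,0,0.5],[0,0,0]],[0,[0,0,1],[0,0,0]],[0,[0,0,1.5],[0,0,0]],[0,[0,0,1.5],[0,0,0]],[0,[0,0,1.5],[0,0,0]]]'

```text
time_s: 3.95
tool_pos: [0.5711, 0.1626, 0.0524]
tool_rot: [[0.368, 0.93, -0.0], [0.93, -0.368, -0.0], [-0.0, -0.0, -1.0]]
contact_force: [0.4, -0.4, 0.1]
width: 0.0005
gripper_force: 0.0
```

```bash
python3 -c "
from go import *;st()"
```

```text
3.95 along -2.2 lat(+x side) 0.24 tip z 33.41 F [ 0.4 -0.4  0.1] (array([-2.022e+02, -1.000e-01,  4.000e-01]), array([-0.  ,  0.  , -0.04]))
```

Emit:
step_arm --steps '[[0,[0,0,0.4],[0,0,0]],[0,[0,0,0.8],[0,0,0]],[0,[0,0,0.8],[0,0,0]]]'

```text
time_s: 4.25
tool_pos: [0.5712, 0.1627, 0.0522]
tool_rot: [[0.368, 0.93, 0.0], [0.93, -0.368, -0.0], [0.0, 0.0, -1.0]]
contact_force: [-2.6, -0.9, 6.0]
width: 0.0002
gripper_force: 2.6
```

```bash
python3 -c "
from go import *;st()"
```

```text
4.25 along -2.2 lat(+x side) 0.29 tip z 33.16 F [-2.6 -0.9  6. ] (array([-2.022e+02, -2.000e-01,  1.000e-01]), array([ 0.01, -0.  , -0.03]))
```

Contact at 6 N on the red patch, so I'll start the stroke.

Emit:
step_arm --steps '[[0,[-2,0,0],[0,0,0]],[0,[-4,0,0],[0,0,0]],[0,[-7,0,0],[0,0,0]],[0,[-10,0,0],[0,0,0]],[0,[-13,0,0],[0,0,0]]]'

```text
time_s: 4.75
tool_pos: [0.5669, 0.1509, 0.0521]
tool_rot: [[0.368, 0.93, 0.002], [0.93, -0.368, 0.001], [0.002, 0.002, -1.0]]
contact_force: [1.4, 4.2, 4.0]
width: 0.0004
gripper_force: 3.0
```

```bash
python3 -c "
from go import *;st()"
```

```text
4.75 along 10.3 lat(+x side) 0.6 tip z 33.14 F [1.4 4.2 4. ] (array([-189.7,   -0.4,   -0.2]), array([ 0.09, -0.1 , -0.05]))
```

```bash
cat >> go.py <<'E'
def shift():
    f=grab("top")["frame"];f0=cv2.imread("pics/top0.png");g=lambda x:np.float32(cv2.cvtColor(x[300:385,215:350],cv2.COLOR_BGR2GRAY))
    print("cover shift px",cv2.phaseCorrelate(g(f0),g(f),cv2.createHanningWindow((135,85),cv2.CV_32F)))
E
python3 -c "
from go import *;st();shift()"
```

```text
4.75 along 10.3 lat(+x side) 0.6 tip z 33.14 F [1.4 4.2 4. ] (array([-189.7,   -0.4,   -0.2]), array([ 0.09, -0.1 , -0.05]))
cover shift px ((0.4032804262258054, -0.12014187980923907), 0.6299663534282166)
```

Emit:
step_arm --steps '[[0,[-3,0,0],[0,0,0]],[0,[-6,0,0],[0,0,0]],[0,[-9,0,0],[0,0,0]],[0,[-12,0,0],[0,0,0]],[0,[-15,0,0],[0,0,0]]]'

```text
time_s: 5.3
tool_pos: [0.5613, 0.1367, 0.0522]
tool_rot: [[0.368, 0.93, 0.002], [0.93, -0.368, 0.001], [0.001, 0.001, -1.0]]
contact_force: [0.8, 2.9, 5.6]
width: 0.0007
gripper_force: 2.7
```

```bash
python3 -c "
from go import *;st();shift()"
```

```text
5.3 along 25.6 lat(+x side) 0.63 tip z 33.16 F [0.8 2.9 5.6] (array([-174.4,   -0.5,   -0. ]), array([ 0.08, -0.07, -0.04]))
cover shift px ((0.7376590915244066, 0.064910351762002), 0.6171736038270801)
```

```bash
cat >> go.py <<'E'
def shift2():
    f=grab("top")["frame"];f0=cv2.imread("pics/top0.png");o=[]
    for nm,(a,b,c,d) in dict(clasp3=(265,305,330,372),folder=(318,360,300,350),pic=(330,362,235,312),bottle=(215,255,355,390)).items():
        g=lambda x:np.float32(cv2.GaussianBlur(cv2.cvtColor(x,cv2.COLOR_BGR2GRAY),(3,3),0))
        T=g(f0)[a:b,c:d];M=cv2.matchTemplate(g(f)[a-5:b+5,c-5:d+5],T,cv2.TM_CCOEFF_NORMED);_,v,_,(x,y)=cv2.minMaxLoc(M)
        q=lambda l,m,n:(l-n)/(2*(l-2*m+n)) 
        try:o.append((nm,round(x-5+q(M[y,x-1],M[y,x],M[y,x+1]),2),round(y-5+q(M[y-1,x],M[y,x],M[y+1,x]),2),round(v,3)))
        except IndexError:o.append((nm,x-5,y-5,v))
    print(o)
E
python3 -c "
from go import *;shift2()"
```

```text
[('clasp3', np.float32(-0.0), np.float32(0.0), 0.999), ('folder', np.float32(0.0), np.float32(-0.0), 0.994), ('pic', np.float32(0.42), np.float32(-0.18), 0.463), ('bottle', np.float32(-0.01), np.float32(0.01), 0.999)]
```

The booklet hasn't moved, so I'll continue.

Emit:
step_arm --steps '[[0,[-4,0,0],[0,0,0]],[0,[-8,0,0],[0,0,0]],[0,[-12,-0.2,0],[0,0,0]],[0,[-16,-0.3,0],[0,0,0]],[0,[-20,-0.4,0],[0,0,0]]]'

```text
time_s: 5.9
tool_pos: [0.5536, 0.1182, 0.0521]
tool_rot: [[0.368, 0.93, 0.002], [0.93, -0.368, 0.001], [0.001, 0.002, -1.0]]
contact_force: [2.7, 4.6, 5.8]
width: 0.0006
gripper_force: 3.1
```

```bash
python3 -c "
from go import *;st();shift2()"
```

```text
5.9 along 45.6 lat(+x side) 0.23 tip z 33.15 F [2.7 4.6 5.8] (array([-1.544e+02, -1.000e-01, -0.000e+00]), array([ 0.09, -0.07, -0.04]))
[('clasp3', np.float32(-0.02), np.float32(0.01), 0.998), ('folder', np.float32(0.29), np.float32(0.02), 0.964), ('pic', np.float32(0.37), np.float32(0.22), 0.182), ('bottle', np.float32(0.0), np.float32(0.0), 0.999)]
```

Emit:
step_arm --steps '[[0,[-4,0,0],[0,0,0]],[0,[-8,0,0],[0,0,0]],[0,[-12,0,0],[0,0,0]],[0,[-16,0,0],[0,0,0]],[0,[-20,0,0],[0,0,0]]]'

```text
time_s: 6.45
tool_pos: [0.5462, 0.0996, 0.0521]
tool_rot: [[0.368, 0.93, 0.002], [0.93, -0.368, 0.0], [0.001, 0.001, -1.0]]
contact_force: [1.4, 4.1, 5.3]
width: 0.0005
gripper_force: 2.9
```

Emit:
step_arm --steps '[[0,[-4,0,0],[0,0,0]],[0,[-8,0,0],[0,0,0]],[0,[-12,0,0],[0,0,0]],[0,[-16,0,0],[0,0,0]],[0,[-20,0,0],[0,0,0]]]'

```text
time_s: 6.95
tool_pos: [0.5388, 0.081, 0.0522]
tool_rot: [[0.368, 0.93, 0.002], [0.93, -0.368, 0.0], [0.001, 0.001, -1.0]]
contact_force: [1.6, 3.7, 6.3]
width: 0.0005
gripper_force: 2.9
```

```bash
python3 -c "
from go import *;st();shift2()"
```

```text
6.95 along 85.6 lat(+x side) 0.19 tip z 33.16 F [1.6 3.7 6.3] (array([-1.144e+02, -1.000e-01,  0.000e+00]), array([ 0.08, -0.06, -0.04]))
[('clasp3', np.float32(0.58), np.float32(0.06), 0.689), ('folder', 5, -3, 0.5673467516899109), ('pic', 5, 5, 0.37963706254959106), ('bottle', np.float32(0.31), np.float32(0.01), 0.955)]
```

Emit:
step_arm --steps '[[0,[-4,0,0],[0,0,0]],[0,[-8,0,0],[0,0,0]],[0,[-12,0,0],[0,0,0]],[0,[-16,0,0],[0,0,0]],[0,[-20,0,0],[0,0,0]]]'

```text
time_s: 7.5
tool_pos: [0.5315, 0.0626, 0.0521]
tool_rot: [[0.368, 0.93, 0.002], [0.93, -0.368, 0.001], [0.001, 0.002, -1.0]]
contact_force: [0.8, 2.7, 5.7]
width: 0.0002
gripper_force: 2.9
```

Emit:
step_arm --steps '[[0,[-4,0,0],[0,0,0]],[0,[-8,0,0],[0,0,0]],[0,[-12,0,0],[0,0,0]],[0,[-16,0,0],[0,0,0]],[0,[-20,0,0],[0,0,0]]]'

```text
time_s: 8.0
tool_pos: [0.5241, 0.0438, 0.0521]
tool_rot: [[0.368, 0.93, 0.002], [0.93, -0.368, 0.0], [0.001, 0.001, -1.0]]
contact_force: [1.5, 3.9, 6.3]
width: 0.0007
gripper_force: 3.1
```

```bash
python3 -c "
from go import *;st()
f=cv2.convertScaleAbs(grab('side','pics/s_mid.png')['frame'],alpha=1.8)
cv2.imwrite('pics/mid.png',cv2.resize(f[180:330,220:420],None,fx=4,fy=4,interpolation=2))"
```

```text
8.0 along 125.6 lat(+x side) 0.14 tip z 33.14 F [1.5 3.9 6.3] (array([-74.4,  -0.1,   0.1]), array([ 0.08, -0.05, -0.05]))
```

View pics/mid.png

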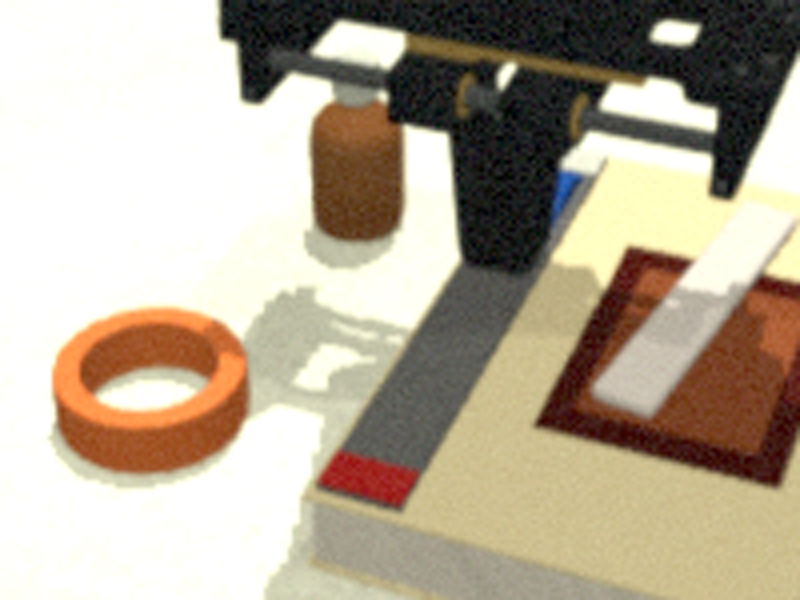

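The mid-stroke view shows clasps 0 to 2 flush with the strip and clasp 3 still ahead. The gripper's left bracket bottom is at crop (255,100), near the bottle cap at (355,90), so I'll check the clearance.

```bash
python3 -c "
from go import *
d=grab('side');s=r.observe();t=np.array(s['tool_pos']);R=np.array(s['tool_rot'])
for u,v in((284,205),(400,228)):
  e,w=ray(d,u,v);e2=R.T@(e-t);w2=R.T@w
  for x in(-.037,-.02,0,.02,.037):
    print((u,v),((e2+w2*(x-e2[0])/w2[0])*1e3).round(0))
# bottle: cap centre from first top frame, base from side
print('bottle in tool',(R.T@(np.array([.578,-.031,.075])-t)*1e3).round(0))
f=grab('side')['frame'];H=cv2.cvtColor(f,cv2.COLOR_BGR2HSV)[190:245,290:325]
print(onplane(d,220+358/4,180+215/4,0)*1e3)"
```

```text
(284, 205) [-37. 117.  -2.]
(284, 205) [-20. 108. -13.]
(284, 205) [  0.  98. -26.]
(284, 205) [ 20.  87. -39.]
(284, 205) [ 37.  78. -50.]
(400, 228) [-37. -68.  -3.]
(400, 228) [-20. -71. -14.]
(400, 228) [  0. -75. -27.]
(400, 228) [ 20. -78. -40.]
(400, 228) [ 37. -82. -51.]
bottle in tool [-49.  78. -23.]
[580.24804277 -34.11956436   0.        ]
```

The bracket sits 45 mm behind the TCP, as specified, which leaves about 22 mm above the bottle. Continuing.

Emit:
step_arm --steps '[[0,[-4,0,0],[0,0,0]],[0,[-8,0,0],[0,0,0]],[0,[-12,0,0],[0,0,0]],[0,[-16,0,0],[0,0,0]],[0,[-20,0,0],[0,0,0]]]'

```text
time_s: 8.65
tool_pos: [0.5168, 0.0254, 0.0521]
tool_rot: [[0.368, 0.93, 0.002], [0.93, -0.368, 0.001], [0.001, 0.001, -1.0]]
contact_force: [1.3, 5.9, 6.0]
width: 0.0004
gripper_force: 3.7
```

Emit:
step_arm --steps '[[0,[-4,0,0],[0,0,0]],[0,[-8,0,0],[0,0,0]],[0,[-12,0,0],[0,0,0]],[0,[-16,0,0],[0,0,0]],[0,[-20,0,0],[0,0,0]]]'

```text
time_s: 9.15
tool_pos: [0.5093, 0.0066, 0.0521]
tool_rot: [[0.368, 0.93, 0.002], [0.93, -0.368, 0.0], [0.001, 0.001, -1.0]]
contact_force: [2.0, 4.7, 6.5]
width: 0.0009
gripper_force: 3.4
```

Emit:
step_arm --steps '[[0,[-4,0,0],[0,0,0]],[0,[-8,0,0],[0,0,0]],[0,[-12,0,0],[0,0,0]],[0,[-16,0,0],[0,0,0]],[0,[-20,0,0],[0,0,0]]]'

```text
time_s: 9.65
tool_pos: [0.502, -0.012, 0.0521]
tool_rot: [[0.368, 0.93, 0.001], [0.93, -0.368, 0.0], [0.001, 0.001, -1.0]]
contact_force: [0.9, 5.6, 7.1]
width: 0.0005
gripper_force: 3.5
```

```bash
python3 -c "
from go import *;st()"
```

```text
9.65 along 185.7 lat(+x side) 0.05 tip z 33.13 F [0.9 5.6 7.1] (array([-14.3,  -0. ,   0.1]), array([ 0.07, -0.05, -0.05]))
```

Emit:
step_arm --steps '[[0,[-4,0,0],[0,0,0]],[0,[-8,0,0],[0,0,0]],[0,[-12,0,0],[0,0,0]],[0,[-14.5,0,0],[0,0,0]],[0,[-14.5,0,0],[0,0,0]]]'

```text
time_s: 10.15
tool_pos: [0.4965, -0.0257, 0.0521]
tool_rot: [[0.368, 0.93, 0.001], [0.93, -0.368, -0.0], [0.0, 0.001, -1.0]]
contact_force: [1.0, 2.9, 7.7]
width: 0.0009
gripper_force: 3.8
```

```bash
python3 -c "
from go import *;st()"
```

```text
10.15 along 200.4 lat(+x side) 0.03 tip z 33.12 F [1.  2.9 7.7] (array([ 0.4, -0. ,  0.1]), array([ 0.06, -0.02, -0.05]))
```

Emit:
step_arm --steps '[[0,[0,0,-1],[0,0,0]],[0,[0,0,-5],[0,0,0]],[0,[0,0,-20],[0,0,0]],[0,[0,0,-50],[0,0,0]],[0,[0,0,-90],[0,0,0]]]'

```text
time_s: 10.65
tool_pos: [0.4951, -0.0254, 0.1415]
tool_rot: [[0.368, 0.93, -0.004], [0.93, -0.368, 0.001], [-0.001, -0.004, -1.0]]
contact_force: [1.0, 0.6, -0.3]
width: 0.0004
gripper_force: 0.0
```

Emit:
step_arm --steps '[[0,[30,0,-35],[0,0,0]],[0,[75,0,-60],[0,0,0]],[0,[120,0,-70],[0,0,0]],[0,[165,0,-80],[0,0,0]],[0,[200,0,-80],[0,0,0]]]'

```text
time_s: 11.15
tool_pos: [0.5704, 0.1627, 0.223]
tool_rot: [[0.367, 0.93, 0.002], [0.93, -0.367, -0.0], [0.001, 0.002, -1.0]]
contact_force: [-0.8, -0.7, 1.3]
width: 0.0006
gripper_force: 0.0
```

Emit:
step_arm --steps '[[0,[40,-20,0],[0,0,0]],[0,[80,-40,0],[0,0,0]],[0,[120,-60,0],[0,0,0]],[0,[140,-80,0],[0,0,0]],[0,[140,-80,0],[0,0,0]]]'

```text
time_s: 11.65
tool_pos: [0.5452, 0.3229, 0.2211]
tool_rot: [[0.364, 0.931, -0.001], [0.931, -0.364, -0.0], [-0.001, -0.001, -1.0]]
contact_force: [0.1, -0.1, -0.1]
width: 0.0004
gripper_force: 0.0
```

```bash
python3 - <<'E'
from go import *
st();shift2()
a=grab('side')['frame'];b=grab('top')['frame']
cv2.imwrite('pics/end.png',cv2.convertScaleAbs(np.hstack([cv2.resize(a[180:340,220:460],None,fx=1.65,fy=1.65),cv2.resize(b[150:390,180:420],(396,396))[:264]]) if 0 else np.vstack([cv2.resize(a[180:340,220:460],(450,300),interpolation=2),cv2.resize(b[210:370,190:430],(450,300),interpolation=2)]),alpha=1.7))
E
```

```text
11.65 along -141.7 lat(+x side) -82.68 tip z 202.11 F [ 0.1 -0.1 -0.1] (array([-341.9,   81.7,  169.3]), array([-0.07,  0.04,  0.2 ]))
[('clasp3', np.float32(0.08), np.float32(-0.02), 0.98), ('folder', np.float32(-0.02), np.float32(0.01), 0.998), ('pic', np.float32(-0.0), np.float32(-0.03), 0.996), ('bottle', np.float32(0.01), np.float32(0.01), 0.999)]
```

View pics/end.png

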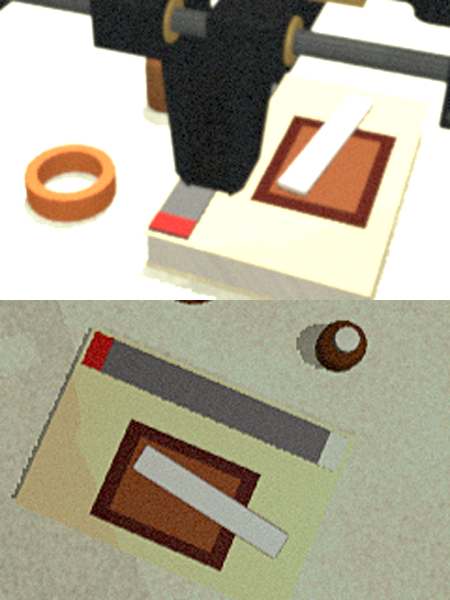

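The top view shows the strip uniformly grey from the red patch to the white patch, with no blue left. The booklet, folder and bottle haven't moved, and the hand is clear.

```bash
python3 -c "
from h import *;print(r.finish_job())"
```

```text
the job is handed in; nothing more can be done
None
```

The four clasps were pressed flush in one unbroken stroke from the red end to the white end, the booklet, bottle and bone folder measured unmoved and the tape roll looked undisturbed, the hand is clear, and the job was handed in at about 12 s (no verdict was returned).

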